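# Load the incubator tray with the covered round dishes

## Task

Load the incubator tray: set the three round culture dishes that have their lids on into it, each lying flat in the insert made for its size (large, medium, small). Keep them level and set them down gently, do not drop them, and leave the square dish, the dish without a lid and the bottle where they stand.

Things in the scene. Friction and masses are not known exactly. Their poses are not given: they have to be found in the camera images.
- dish_large: The large covered round culture dish: a loose white plastic disc, 60 mm across its lid, 22 mm high over all, flat lid on with a thin grey ring on top; the lower 10 mm (the base) is 2 mm less across than the lid. Weighs about 60 g. Origin: centre of its underside; z up. Stands on the bench at the start. Same white plastic as the look-alikes.
- dish_medium: The medium covered round culture dish: a loose white plastic disc, 48 mm across its lid, 22 mm high over all, flat lid on with a thin grey ring on top; the lower 10 mm (the base) is 2 mm less across than the lid. Weighs about 45 g. Origin: centre of its underside; z up. Stands on the bench at the start. Same white plastic as the look-alikes.
- dish_small: The small covered round culture dish: a loose white plastic disc, 36 mm across its lid, 22 mm high over all, flat lid on with a thin grey ring on top; the lower 10 mm (the base) is 2 mm less across than the lid. Weighs about 30 g. Origin: centre of its underside; z up. Stands on the bench at the start. Same white plastic as the look-alikes.
- open_dish: Look-alike, to be left: a round white dish WITHOUT a lid, 48 mm across, 20 mm high, hollow, its cream filling seen 13 mm below the rim. Loose. Origin: centre of its underside, z up.
- square_dish: Look-alike, to be left: a SQUARE white covered dish, 48 x 48 mm, 22 mm high. Loose. Origin: centre of its underside, z up, x and y along its sides.
- tray: The incubator tray: a shallow oblong aluminium tray fixed on the bench, 98 mm (its x) by 274 mm (its y), floor 4 mm thick, rim 12 mm high over all, 4 mm thick; a low steel carrying loop (12 mm high) sticks out 25 mm at each short end. It holds three grey inserts in a row along its y, 88 mm apart. Origin: centre of its underside, z up.
- insert_large: The insert for the large dish: a fixed grey plastic square, 86 x 86 mm, lying in the tray, with a square black-floored recess 74 x 74 mm in its middle, 4 mm deep. Origin: centre of its underside, 4 mm above the bench (recess floor 3 mm, insert top 7 mm above origin); z up, x, y parallel to the tray's. Its place in the row varies.
- insert_medium: The insert for the medium dish: a fixed grey plastic square, 86 x 86 mm, lying in the tray, with a square black-floored recess 62 x 62 mm in its middle, 4 mm deep. Origin: centre of its underside, 4 mm above the bench (recess floor 3 mm, insert top 7 mm above origin); z up, x, y parallel to the tray's. Its place in the row varies.
- insert_small: The insert for the small dish: a fixed grey plastic square, 86 x 86 mm, lying in the tray, with a square black-floored recess 50 x 50 mm in its middle, 4 mm deep. Origin: centre of its underside, 4 mm above the bench (recess floor 3 mm, insert top 7 mm above origin); z up, x, y parallel to the tray's. Its place in the row varies.
- bottle: Bystander, to be left: an amber glass reagent bottle with white cap, 56 mm across, 120 mm high, standing at the left of the work. Origin: centre of its underside.
Things that resemble listed ones, but are neither listed nor needed, are in the scene too. Leave any pink or yellow look-alike of the dish_large alone.

How it is judged:
By the outcome, as a careful person would: the job done as asked, in the order asked, and still so for the second after the job is handed in, with the robot touching nothing.
It also fails if it takes over 83 s, if anything falls off the work surface, if the arm or the gripper's body presses on something with over 40 N, if the wrist force passes 120 N, or if a joint passes its speed limit or range.

## Robot

A 6-joint arm with a two-finger parallel gripper is mounted at the origin on the work surface. World frame = base frame: x ahead of the robot, y to its left, z up, the work surface at z = 0. Lengths are in m, angles in rad, forces in N, time in s.
With the tool pointing down it reaches from about 0.375 to 0.825 m from the base axis. Payload 5.5 kg.
Tool frame: the origin (TCP) lies midway between the tips of the shut fingers; the grasp point (between the pads) lies robot.hold_point_z behind it (robot.hold_point_z is the distance from the TCP to the grasp point, in m); z points along the fingers, y is the line along which they close (so a half turn about z gives the same grasp; the last joint's range is limited). The gripper opens to 85 mm and grips with 20 to 120 N. Pads are 22 mm wide; open, the fingers measure 114 mm over their backs; the gripper's body (76 mm by 85 mm) begins 54 mm behind the grasp point. The pads swing forward as they close: fully open they stand 13 mm farther back than shut.
Start: joints at [0, 0.314, -0.047, 1.21, 0, 1.571], TCP at [0.6, -0, 0.231] pointing down, gripper open.
Joint ranges: [-2.67, 2.67], [-0.69, 1.73], [-1.03, 1.25], [-2.08, 2.16], [-1.42, 1.45], [-3.14, 3.14]. Speed limits (rad/s): [2.39, 2.39, 3.01, 3.14, 3.14, 3.14].

## Interface

Orientations are given as a 3x3 rotation matrix whose columns are the frame's x, y, z axes.
In Python, from workcell import telemetry, cams, workorder, robot gives the robot as it stands.
- The arm moves only by the tool arm_command, never from a script. Its argument "rows" is one flat list of numbers, 5 for each row, row after row: the opening, from 0 (shut) to 1 (fully open), then the shift along the tool's x, y, z in cm, then the turn about the tool's z in rad. In form: [grip, dx, dy, dz, twist, grip, dx, dy, dz, twist, ...]. A call has 1 to 10 rows; each row shifts and turns the commanded pose from where the row before left it, along the tool's axes as they then stand; what a row does not reach is not made up. A row lasts 1/12 s, in which the tool goes at most 41.7 mm and 7.16 degrees, less where a joint would pass 70% of its speed; a pose out of reach is approached as far as the arm can. A call with a gripper value outside its range is refused whole. The fingers move at their own pace and stop on an object; "newtons" is the grip in N (left out, the last holds). Time passes only in rows, so rows that do not move let the fingers close. It gives the time, the measured TCP pose, the force, the opening and the grip force at its end, in the units of the state.
- telemetry.read_state(): the state, without advancing time (a new reading comes with each control period).
- cams.get_image(name): name is "scene" or "side" or "wrist"; returns a dict with "color" (420x560x3 uint8, blue, green, red), "vfov" (degrees; the focal length in pixels is half the picture's height over the tangent of half this angle, whatever the lens; pixels are square), "cx", "cy" (the principal point, pixels), "R" (3x3) and "t" (3): a world point X has camera coordinates R X + t; the wrist camera has in their place "hand_eye" (4x4, takes a point from camera to tool coordinates, whose origin is the TCP and whose axes are the flange's). Camera axes: x right, y down, z forward; pixel columns grow to the right and rows downward; lengths in m; the calibration is good to about 2 mm. A picture is of the moment at which its call begins: read the wrist's pose just before it. There is no depth.
- workorder.sign_off(): hands the job in; it is judged then, once.
The state is a dict: "clock": time; "qpos": joint angles; "qvel": joint speeds; "tau": joint torques, N m; "tool_pos": TCP position; "eef_rot": TCP orientation; "ft_force": force on the tool from outside, world axes, zero at the start; "torque": the same for the moment, N m; "gripper_width": finger opening in m; "finger_force": force on a finger pad.
Only numpy, scipy, OpenCV 4.12 (cv2) and the standard library are available. Lean on these libraries where they do the work, as an engineer would, in place of code of your own. Each camera call takes 0.05 s, during which the arm holds its last target. There are 200 camera calls.

## Working session

There is one attempt and no reset: what is moved stays moved. The work goes in short steps, Python scripts to look and compute and a tool call to move; the robot and the scene stay as the last step left them, time stands still between calls to the robot, and variables do not carry over. Pictures are saved under pics/ and viewed, at most 14 in all, crops included, and the job is handed in when it is done.

Besides the shell and the picture viewer there is one more tool, called as name(argument=value, ...), one argument or row to a line, values as JSON. arm_command: Moves the arm, as the interface text tells. Its arguments: {"type":"object","properties":{"rows":{"type":"array","items":{"type":"number"}},"newtons":{"type":"number"}},"required":["rows"]}

```bash
ls; mkdir -p pics; python3 - <<'E'
from workcell import telemetry, cams, workorder, robot
import cv2
s=telemetry.read_state(); print(s); print(robot.hold_point_z)
for n in ["scene","side","wrist"]:
    i=cams.get_image(n); cv2.imwrite(f"pics/{n}0.png",i["color"]); print(n,{k:v for k,v in i.items() if k!="color"})
E
```

```text
pics
{'clock': 0.0, 'qpos': array([-2.80154098e-05,  3.14216507e-01, -4.80532949e-02,  1.21020118e+00,
       -2.37293837e-05,  1.57079976e+00]), 'qvel': array([-0.0009195 , -0.0006251 ,  0.00058597, -0.00267175, -0.00153727,
       -0.00018113]), 'tau': array([ 1.69644722e-03, -5.39594257e+01,  3.39749372e+01,  1.94567809e-02,
        9.49871333e-05,  6.01428906e-05]), 'tool_pos': array([ 5.99434556e-01, -2.46454578e-05,  2.30451572e-01]), 'eef_rot': array([[ 3.14083994e-05,  9.99998597e-01, -1.67465218e-03],
       [ 9.99999999e-01, -3.14481034e-05, -2.36824676e-05],
       [-2.37350991e-05, -1.67465144e-03, -9.99998597e-01]]), 'ft_force': array([-0.34063999,  0.73573972,  0.97736836]), 'torque': array([ 0.02862934,  0.0363502 , -0.02478554]), 'finger_force': 0.0, 'gripper_width': 0.0855449684988579}
0.0187
scene {'vfov': 46.08503097942532, 'cx': 282.4536121388451, 'cy': 210.8322611395133, 'R': array([[ 0.48949207,  0.87174819,  0.02127465],
       [ 0.56275731, -0.29716704, -0.77135981],
       [-0.6661094 ,  0.38954698, -0.63604357]]), 't': array([-0.30838693, -0.21605157,  1.4787538 ])}
side {'vfov': 47.474538993596894, 'cx': 279.69686889552537, 'cy': 204.83195730661953, 'R': array([[ 0.93865729, -0.34461642,  0.01272877],
       [-0.20924479, -0.59849874, -0.77331486],
       [ 0.27411516,  0.7232142 , -0.63389439]]), 't': array([-0.43322484,  0.15669874,  0.81214921])}
wrist {'vfov': 63.83852077688343, 'cx': 278.5743163443566, 'cy': 207.64706508223813, 'hand_eye': array([[-6.93219506e-04, -9.64468775e-01, -2.64195951e-01,
         6.66358588e-02],
       [ 9.99999723e-01, -5.96732718e-04, -4.45461937e-04,
         4.64172790e-04],
       [ 2.71979761e-04, -2.64196187e-01,  9.64468922e-01,
        -1.42545908e-01],
       [ 0.00000000e+00,  0.00000000e+00,  0.00000000e+00,
         1.00000000e+00]])}
```

View pics/scene0.png

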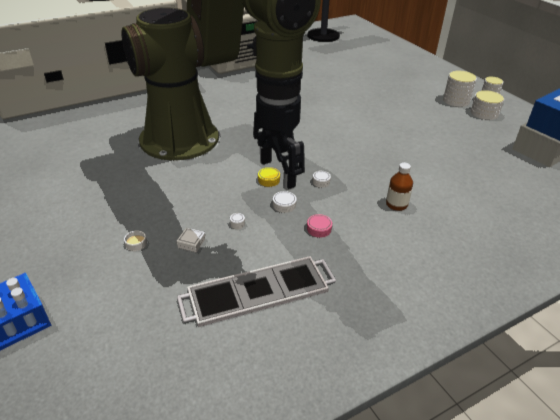

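View pics/side0.png

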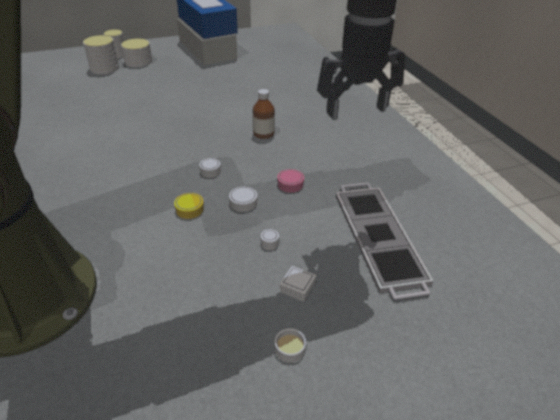

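View pics/wrist0.png

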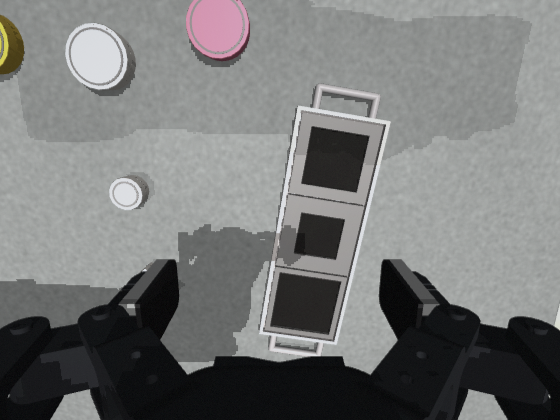

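Scene: large (285,201), medium (321,179), small (237,220); the tray's order, from the robot's left, is medium/large?, small, large. Side: large (243,198), medium (210,167), small (270,238). Wrist: large (97,57), small (126,194), and tray recesses (337,159), (319,236), (306,303).

```bash
cat > h.py <<'E'
from workcell import telemetry, cams, workorder, robot
import cv2, numpy as np
def grab(n,save=None):
    s=telemetry.read_state(); i=cams.get_image(n)
    if n=="wrist":
        T=np.eye(4); T[:3,:3]=s["eef_rot"]; T[:3,3]=s["tool_pos"]; M=T@i["hand_eye"]
        i["C"],i["W"]=M[:3,3],M[:3,:3]
    else: i["C"],i["W"]=-i["R"].T@i["t"],i["R"].T
    i["f"]=210/np.tan(np.radians(i["vfov"]/2))
    if save: cv2.imwrite(f"pics/{save}.png",i["color"])
    return i
def ray(i,uv):
    d=i["W"]@np.array([(uv[0]-i["cx"])/i["f"],(uv[1]-i["cy"])/i["f"],1]); return d/np.linalg.norm(d)
def plane(i,uv,z):
    d=ray(i,uv); return i["C"]+d*(z-i["C"][2])/d[2]
def proj(i,X):
    c=i["W"].T@(np.asarray(X)-i["C"]); return np.array([i["cx"],i["cy"]])+i["f"]*c[:2]/c[2]
def tri(*obs):
    A=np.zeros((3,3));b=np.zeros(3)
    for i,uv in obs:
        d=ray(i,uv);P=np.eye(3)-np.outer(d,d);A+=P;b+=P@i["C"]
    X=np.linalg.solve(A,b); return X,[np.linalg.norm(proj(i,X)-uv) for i,uv in obs]
def blobs(mask,amin=60):
    cs,_=cv2.findContours(mask.astype(np.uint8),cv2.RETR_CCOMP,cv2.CHAIN_APPROX_NONE)
    return [c for c in cs if cv2.contourArea(c)>amin]
def at(cs,uv):  # smallest contour containing uv
    c=[c for c in cs if cv2.pointPolygonTest(c,tuple(map(float,uv)),False)>=0]
    return min(c,key=cv2.contourArea) if c else None
def white(i,thr=175):
    c=i["color"].astype(int); return (c.min(2)>thr)&(c.max(2)-c.min(2)<30)
def dishes(i,thr,z=.022,amin=300):   # white lids: outline cast onto plane z -> circle
    out=[]
    m=cv2.morphologyEx(white(i,thr).astype(np.uint8),cv2.MORPH_CLOSE,np.ones((5,5)))
    cs,_=cv2.findContours(m,cv2.RETR_EXTERNAL,cv2.CHAIN_APPROX_NONE)
    for c in cs:
        if cv2.contourArea(c)<amin: continue
        P=np.array([plane(i,p,z)[:2] for p in c[:,0]]).astype(np.float32)
        (x,y),(a,b),_=cv2.fitEllipse(P*1000); out.append((cv2.fitEllipse(c)[0],(x,y),(a,b)))
    return out
def recesses(i,z=.007,amin=300):
    out=[]
    m=(i["color"].max(2)<45).astype(np.uint8)
    m=cv2.morphologyEx(m,cv2.MORPH_OPEN,np.ones((3,3)))
    for c in blobs(m,amin):
        P=np.array([plane(i,p,z)[:2] for p in c[:,0]]).astype(np.float32)*1000
        r=cv2.minAreaRect(P)
        if 35<min(r[1]) and max(r[1])<95: out.append((cv2.minAreaRect(c)[0],r))
    return out
E
python3 - <<'E'
from h import *
np.set_printoptions(precision=4,suppress=True)
a,b=grab("scene"),grab("side")
for n,u,v in [("L",(285,200),(243,196)),("M",(321,178),(210,165)),("S",(237,219),(270,236)),("sq",(191,238),(299,281)),("open",(135,239),(290,343)),("pink",(319,225),(291,180)),("yel",(269,176),(189,204)),("bot",(404,168),(264,95)),("r1",(297,278),(366,204)),("r2",(259,289),(380,232)),("r3",(217,300),(398,265))]:
    print(n,*tri((a,u),(b,v)))
w=grab("wrist")
for t in (190,215): print([np.round(np.hstack(o),1) for o in dishes(w,t)])
for o in recesses(w): print(o)
E
```

```text
L [0.424  0.1226 0.0171] [np.float64(0.007830828785680333), np.float64(0.009294116727437853)]
M [0.3857 0.2546 0.0175] [np.float64(0.4384692354061246), np.float64(0.5119891578978498)]
S [ 0.4362 -0.0151  0.0192] [np.float64(0.1269471679897637), np.float64(0.15799164766357235)]
sq [ 0.4466 -0.1355  0.0173] [np.float64(0.3848074612377896), np.float64(0.5041060557610575)]
open [ 0.3876 -0.2463  0.0151] [np.float64(0.03177330738744937), np.float64(0.04709316935260226)]
pink [0.5418 0.1478 0.0139] [np.float64(0.37693676071752924), np.float64(0.40195544422725626)]
yel [0.3118 0.1371 0.0146] [np.float64(0.07528809415433187), np.float64(0.09723743177392642)]
bot [0.5552 0.3724 0.1122] [np.float64(0.7980410068078307), np.float64(0.7932523846484526)]
r1 [0.6604 0.0179 0.012 ] [np.float64(0.14077397285155738), np.float64(0.1414856176570677)]
r2 [ 0.6473 -0.0652  0.0088] [np.float64(0.10147178427988304), np.float64(0.1065954929156624)]
r3 [ 0.634  -0.1536  0.009 ] [np.float64(0.3098864916957534), np.float64(0.3433697779206183)]
[array([124.8, 193.5, 435.5, -14.1,  33.8,  34.1]), array([321.9, 217.2, 643.8, -61.8, 102.7, 350.2]), array([ 95.5,  55.6, 423.8, 121.5,  57.7,  57.7])]
[array([124.9, 193.6, 435.5, -14.2,  32.4,  33.2]), array([321.5, 219. , 643.8, -62. , 103.7, 334.5]), array([ 95.7,  56.2, 423.9, 121. ,  56.4,  56.7])]
((305.1186828613281, 302.9404296875), ((631.452880859375, -154.94564819335938), (70.43257904052734, 72.9710464477539), 80.74322509765625))
((318.3540954589844, 236.2137451171875), ((645.3203735351562, -68.04794311523438), (48.73198699951172, 49.50684356689453), 80.60301971435547))
((334.6081237792969, 159.35134887695312), ((660.057861328125, 19.999937057495117), (60.81479263305664, 61.18473815917969), 80.78497314453125))
```

Recess sizes (~72, 49, 61 mm) fix the order: medium at y≈0.02, small in the middle, large at y≈−0.155. I'll move the wrist camera for a second view of the dishes.

arm_command(
  rows=[1, 2.5, -2.8, 0, 0, 1, 2.5, -2.8, 0, 0, 1, 2.5, -2.8, 0, 0, 1, 2.5, -2.8, 0, 0, 1, 2.5, -2.8, 0, 0, 1, 2.5, -2.8, 0, 0, 1, 0, 0, 0, 0, 1, 0, 0, 0, 0],
  newtons=25,
)

```text
clock: 0.97
tool_pos: [0.4308, 0.1511, 0.2316]
eef_rot: [[-0.003, 1.0, 0.001], [1.0, 0.003, 0.0], [0.0, 0.001, -1.0]]
ft_force: [0.8, -0.4, 0.1]
gripper_width: 0.0853
finger_force: 0.0
```

```bash
python3 - <<'E'
from h import *
print(telemetry.read_state()["tool_pos"])
w=grab("wrist","w1")
for z in (.022,): print([np.round(np.hstack(o),1) for o in dishes(w,190)])
for o in recesses(w): print(o)
E
```

```text
[0.43084645 0.15106824 0.23164091]
[array([281.6, 317.2, 435.3, -13.9,  32.9,  33.1]), array([470.4, 284.9, 652.9,  25. ,  98.4, 143.9]), array([271.1, 206.6, 423.2, 121.8,  56.1,  57.7]), array([231.4,  73.6, 384.9, 256.4,  45.4,  45.7])]
```

View pics/w1.png

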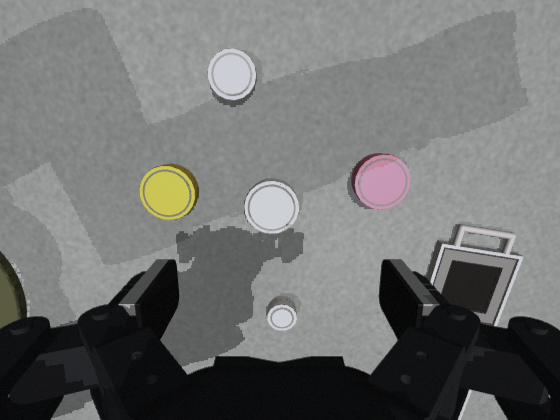

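Medium (231,74), large (271,207), small (282,317), yellow and pink beside; medium's insert partly at right (473,288). Computing heights from the two views.

```bash
python3 - <<'E'
from h import *
np.set_printoptions(precision=4,suppress=True)
w=grab("wrist"); a=grab("scene"); b=grab("side")
o=dict(w); i=cams.get_image("wrist")
T=np.eye(4);T[:3,:3]=[[0,1,-.00167],[1,0,0],[0,-.00167,-1]];T[:3,3]=[.59943,0,.23045];M=T@i["hand_eye"];o["C"],o["W"]=M[:3,3],M[:3,:3]
print("L",tri((o,(95.5,55.6)),(w,(271.1,206.6))))
print("S",tri((o,(125,193.5)),(w,(281.6,317.2))))
def cen(i,uv):
    m=cv2.morphologyEx(white(i,165).astype(np.uint8),cv2.MORPH_CLOSE,np.ones((3,3)))
    c=at(blobs(m,20),uv); return cv2.fitEllipse(c)[0]
u,v=cen(a,(321,178)),cen(b,(210,165)); print("M",u,v,tri((a,u),(b,v),(w,(231.4,73.6))))
# recess 1 seen twice
m=cv2.morphologyEx((w["color"].max(2)<45).astype(np.uint8),cv2.MORPH_OPEN,np.ones((3,3)))
for c in blobs(m,300):
    q=cv2.boundingRect(c)
    if q[0]>430 and q[2]<90:print(q); print(cv2.boxPoints(cv2.minAreaRect(c)), cv2.minAreaRect(c)[0])
for k in [(.6604,.0179,.011)]: print(proj(w,k),proj(o,k))
for p in [(334.6,159.4),(318.4,236.2),(305.1,302.9)]: print(plane(o,p,.011))
E
```

```text
L (array([0.4244, 0.122 , 0.0236]), [np.float64(0.21858320456170335), np.float64(0.19429625875260131)])
S (array([ 0.4362, -0.0134,  0.0238]), [np.float64(0.06628708197408857), np.float64(0.05928556112661068)])Traceback (most recent call last):
  File "<stdin>", line 11, in <module>
  File "<stdin>", line 10, in cen
cv2.error: OpenCV(4.12.0) /io/opencv/modules/imgproc/src/shapedescr.cpp:356: error: (-215:Assertion failed) n >= 0 && (depth == CV_32F || depth == CV_32S) in function 'fitEllipseNoDirect'
```

arm_command(
  rows=[0.7, -2.75, 0.08, 0, 0, 0.7, -2.75, 0.08, 0, 0, 0.7, -2.75, 0.08, 0, 0, 0.7, -2.75, 0.08, 0, 0, 0.7, -2.75, 0.08, 0, 0, 0.7, -2.75, 0.08, 0, 0, 0.7, 0, 0, 4, 0, 0.7, 0, 0, 4, 0, 0.7, 0, 0, 4, 0, 0.7, 0, 0, 0, 0],
)

```text
clock: 2.05
tool_pos: [0.4315, -0.016, 0.1049]
eef_rot: [[0.003, 1.0, -0.011], [1.0, -0.003, 0.0], [0.0, -0.011, -1.0]]
ft_force: [-1.7, 0.5, 0.0]
gripper_width: 0.0597
finger_force: 0.0
```

```bash
python3 - <<'E'
from h import *
print(telemetry.read_state()["tool_pos"],telemetry.read_state()["gripper_width"])
w=grab("wrist","w2");print([np.round(np.hstack(o),1) for o in dishes(w,190)])
print(proj(w,[.4355,-.014,.022]))
E
```

```text
[ 0.43145879 -0.0159925   0.10493417] 0.05973240083884897
[array([ 298.8,  344.4,  446.3, -121.8,   31.4,   51.9]), array([285.2, 211.4, 435.5, -14.2,  33.9,  34.2]), array([526.3, 197.1, 597.8, -15.9,   3. , 206.5]), array([265.7,  18.9, 423.5, 106.4,  25.9,  60.5])]
[285.18344832 211.67696898]
```

View pics/w2.png

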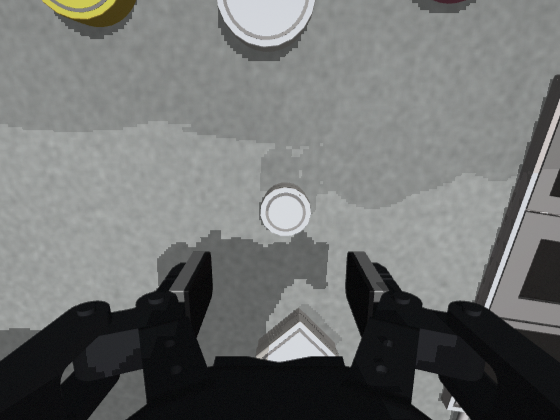

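Small lid at (285,211) px between the fingers; the square dish lies well clear at the bottom. Descending.

arm_command(
  rows=[0.62, 0, 0, 2.2, 0, 0.62, 0, 0, 2.2, 0, 0.62, 0, 0, 2, 0, 0.62, 0, 0, 0, 0, 0.62, 0, 0, 0, 0],
)

```text
clock: 2.52
tool_pos: [0.4377, -0.0152, 0.0487]
eef_rot: [[0.0, 1.0, 0.0], [1.0, -0.0, -0.0], [-0.0, 0.0, -1.0]]
ft_force: [-0.2, 0.4, 0.8]
gripper_width: 0.0528
finger_force: 0.0
```

arm_command(
  rows=[0.62, 0.1, -0.22, 1.4, 0, 0.62, 0, 0, 1.4, 0, 0.62, 0, 0, 1.35, 0, 0.62, 0, 0, 0, 0, 0.62, 0, 0, 0, 0],
)

```text
clock: 2.93
tool_pos: [0.4359, -0.0141, 0.0074]
eef_rot: [[0.0, 1.0, 0.001], [1.0, -0.0, -0.0], [-0.0, 0.001, -1.0]]
ft_force: [0.3, 0.6, 0.7]
gripper_width: 0.053
finger_force: 0.0
```

arm_command(
  rows=[0.3, 0, 0, 0, 0, 0.3, 0, 0, 0, 0, 0.3, 0, 0, 0, 0, 0.3, 0, 0, 0, 0, 0.3, 0, 0, 0, 0],
  newtons=25,
)

```text
clock: 3.35
tool_pos: [0.4363, -0.0141, 0.0077]
eef_rot: [[0.0, 1.0, 0.003], [1.0, -0.0, -0.0], [-0.0, 0.003, -1.0]]
ft_force: [-0.1, 0.4, 6.4]
gripper_width: 0.0345
finger_force: 24.2
```

arm_command(
  rows=[0.3, 0, 0, -0.5, 0, 0.3, 0, 0, -1.5, 0, 0.3, 0, 0, -2, 0, 0.3, 0, 0, -2, 0, 0.3, 0, 0, 0, 0],
)

```text
clock: 3.77
tool_pos: [0.4377, -0.0141, 0.07]
eef_rot: [[0.0, 1.0, 0.006], [1.0, -0.0, -0.0], [-0.0, 0.006, -1.0]]
ft_force: [0.7, 0.1, -0.3]
gripper_width: 0.035
finger_force: 25.1
```

```bash
python3 - <<'E'
from h import *
print(telemetry.read_state()["tool_pos"])
b=grab("side"); a=grab("wrist"); 
u,v=proj(b,[.436,-.014,.07]).astype(int); c=b["color"][max(v-60,0):v+60,max(u-70,0):u+70]
w=a["color"][180:420,120:440]
cv2.imwrite("pics/g1.png",np.hstack([cv2.resize(c,(400,343)),cv2.resize(w,(400,343))]))
E
```

```text
[ 0.43766136 -0.01410333  0.06999282]
```

View pics/g1.png

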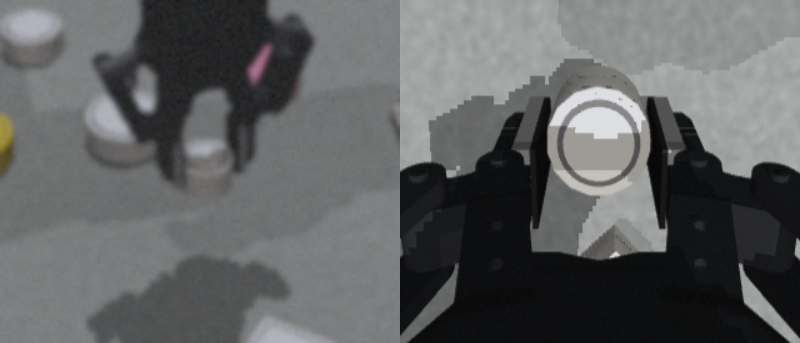

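The dish is held level (lid ring seen square-on, base parallel to the tips). Now raising it for a second view of the tray.

arm_command(
  rows=[0.3, -1.4, 2, -2.2, 0, 0.3, -1.4, 2, -2.2, 0, 0.3, -1.4, 2, -2.2, 0, 0.3, -1.4, 2, -2.2, 0, 0.3, -1.5, 2.1, -2.1, 0, 0.3, -1.5, 2.1, -2.1, 0, 0.3, 0, 0, 0, 0, 0.3, 0, 0, 0, 0],
)

```text
clock: 4.53
tool_pos: [0.5577, -0.1007, 0.1957]
eef_rot: [[0.001, 1.0, 0.001], [1.0, -0.001, -0.0], [-0.0, 0.001, -1.0]]
ft_force: [-0.2, 0.7, -1.0]
gripper_width: 0.0345
finger_force: 25.2
```

```bash
cat >> h.py <<'E'
def start(i):  # wrist camera pose of the first picture
    o=dict(i);H=cams.get_image("wrist")["hand_eye"]
    T=np.eye(4);T[:3,:3]=[[0,1,-.00167],[1,0,0],[0,-.00167,-1]];T[:3,3]=[.59943,0,.23045];M=T@H
    o["C"],o["W"]=M[:3,3],M[:3,:3];o["color"]=cv2.imread("pics/wrist0.png"); return o
E
python3 - <<'E'
from h import *
np.set_printoptions(precision=4,suppress=True)
print(telemetry.read_state()["tool_pos"])
w=grab("wrist","w3"); o=start(w)
R0=recesses(o,.011); R1=recesses(w,.011)
for r in R0+R1: print(np.round(np.hstack([*r[0],*r[1][0],*r[1][1],r[1][2]]),1))
for r in R0:
    for q in R1:
        if np.hypot(*np.subtract(r[1][0],q[1][0]))<15: print(tri((o,r[0]),(w,q[0])))
E
```

```text
[ 0.5577 -0.1007  0.1957]
[ 305.4  303.   631.1 -152.4   69.5   72.2   80.7]
[318.7 236.2 644.7 -66.6  48.1  49.   80.6]
[335.  159.4 659.3  20.6  60.2  60.5  80.7]
[369.5 149.5 645.2 -66.4  48.5  48.5  80.7]
[392.4  51.4 659.4  20.3  60.8  60.8  80.7]
(array([ 0.645 , -0.0658,  0.0126]), [np.float64(0.14490567601660997), np.float64(0.17214253838709892)])
(array([0.66  , 0.0209, 0.0105]), [np.float64(0.14789477778518847), np.float64(0.17748845270466457)])
```

View pics/w3.png

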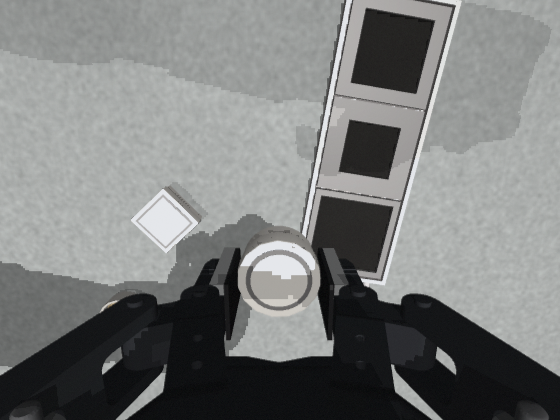

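Recesses seen at (394,50), (369,149), and the large one partly at (352,235); two views agree: rim height ≈11.5 mm, small insert (0.645,−0.0665), medium (0.6594,0.0204), 88 mm spacing. Going above the small insert.

arm_command(
  rows=[0.3, 1.1, 2.9, 0, 0, 0.3, 1.1, 2.9, 0, 0, 0.3, 1.2, 2.9, 0, 0, 0.3, 0, 0, 3.4, 0, 0.3, 0, 0, 3.4, 0, 0.3, 0, 0, 3.4, 0, 0.3, 0, 0, 3.3, 0, 0.3, 0, 0, 0, 0, 0.3, 0, 0, 0, 0],
)

```text
clock: 5.38
tool_pos: [0.6398, -0.0651, 0.0582]
eef_rot: [[-0.001, 1.0, -0.007], [1.0, 0.001, 0.001], [0.001, -0.007, -1.0]]
ft_force: [0.4, -0.4, 0.4]
gripper_width: 0.0348
finger_force: 25.3
```

arm_command(
  rows=[0.3, 0, 0, 0, 0, 0.3, 0, 0, 0, 0, 0.3, 0, 0, 0, 0],
)

```text
clock: 5.63
tool_pos: [0.6453, -0.0661, 0.0634]
eef_rot: [[-0.0, 1.0, 0.004], [1.0, 0.0, -0.0], [-0.0, 0.004, -1.0]]
ft_force: [0.5, 0.2, -0.1]
gripper_width: 0.0345
finger_force: 25.3
```

arm_command(
  rows=[0.3, 0, 0, 1.5, 0, 0.3, 0, 0, 1.5, 0, 0.3, 0, 0, 1.0, 0, 0.3, 0, 0, 0.5, 0, 0.3, 0, 0, 0, 0, 0.3, 0, 0, 0, 0, 0.3, 0, 0, 0, 0],
)

```text
clock: 6.22
tool_pos: [0.6443, -0.0661, 0.0168]
eef_rot: [[0.0, 1.0, 0.001], [1.0, -0.0, -0.0], [-0.0, 0.001, -1.0]]
ft_force: [-1.0, 0.7, -0.3]
gripper_width: 0.0348
finger_force: 25.3
```

arm_command(
  rows=[0.3, 0, 0, 0.1, 0, 0.3, 0, 0, 0.05, 0, 0.3, 0, 0, 0.05, 0, 0.3, 0, 0, 0, 0, 0.3, 0, 0, 0, 0],
)

```text
clock: 6.63
tool_pos: [0.6441, -0.0661, 0.0148]
eef_rot: [[0.0, 1.0, 0.001], [1.0, -0.0, -0.0], [-0.0, 0.001, -1.0]]
ft_force: [-1.0, 0.2, 5.7]
gripper_width: 0.0345
finger_force: 25.8
```

Contact at the expected height (5.7 N up). Release gently and rise.

arm_command(
  rows=[0.45, 0, 0, 0, 0, 0.45, 0, 0, 0, 0, 0.5, 0, 0, 0, 0, 0.55, 0, 0, 0, 0, 0.6, 0, 0, 0, 0, 0.6, 0, 0, -1, 0, 0.6, 0, 0, -2, 0, 0.8, 0, 0, -3, 0, 0.8, 0, 0, -3, 0, 0.8, 0, 0, 0, 0],
)

```text
clock: 7.47
tool_pos: [0.6477, -0.0664, 0.1111]
eef_rot: [[-0.0, 1.0, 0.01], [1.0, 0.0, -0.001], [-0.001, 0.01, -1.0]]
ft_force: [0.8, -0.7, 0.5]
gripper_width: 0.0683
finger_force: 0.0
```

```bash
python3 - <<'E'
from h import *
print(telemetry.read_state()["tool_pos"])
w=grab("wrist","w4");print([np.round(np.hstack(o),1) for o in dishes(w,190,.029)])
E
```

```text
[ 0.64773654 -0.06640532  0.11110472]
[array([  21.3,  298. ,  458.5, -130.8,   39.6,   57.9]), array([272. , 213.5, 644.4, -65.9,  34.1,  34.2]), array([385.6,   3.4, 715.2,  69.8,  80.2,  81.4]), array([194.4, 205.3, 592.2, -58.1,  76.8, 121.2])]
```

View pics/w4.png

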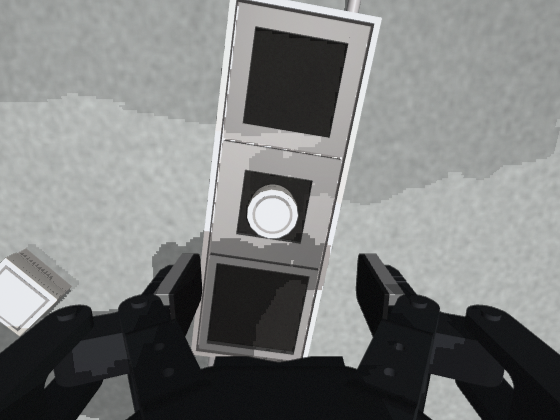

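The small dish lies flat in its recess, lid at (272,213) px → (0.644,−0.066). Next the large dish at (0.424,0.1215).

arm_command(
  rows=[0.85, 2.35, -2.75, 0, 0, 0.85, 2.35, -2.75, 0, 0, 0.85, 2.35, -2.75, 0, 0, 0.85, 2.35, -2.75, 0, 0, 0.85, 2.35, -2.75, 0, 0, 0.85, 2.35, -2.75, 0, 0, 0.85, 2.35, -2.75, 0, 0, 0.85, 2.35, -2.75, 0, 0, 0.85, 0, 0, 0, 0, 0.85, 0, 0, 0, 0],
)

```text
clock: 8.35
tool_pos: [0.4219, 0.1228, 0.1036]
eef_rot: [[-0.003, 1.0, -0.001], [1.0, 0.003, -0.0], [-0.0, -0.001, -1.0]]
ft_force: [0.1, -0.1, -0.4]
gripper_width: 0.0723
finger_force: 0.0
```

```bash
python3 - <<'E'
from h import *
s=telemetry.read_state();print(s["tool_pos"],s["gripper_width"])
w=grab("wrist");print([np.round(np.hstack(o),1) for o in dishes(w,190,.022)])
E
```

```text
[0.42187485 0.12277384 0.1036289 ] 0.07231246250495305
[array([279.9, 212.5, 423.1, 123.7,  52.2,  58.9]), array([216.9,  16.9, 385.1, 245.8,  22.8,  48.7])]
```

arm_command(
  rows=[0.85, -0.1, 0.15, 3, 0, 0.85, 0, 0, 3, 0, 0.85, 0, 0, 1.5, 0, 0.85, 0, 0, 0, 0, 0.85, 0, 0, 0, 0, 0.85, 0, 0, 0, 0],
)

```text
clock: 8.9
tool_pos: [0.4264, 0.1207, 0.0296]
eef_rot: [[0.001, 1.0, 0.001], [1.0, -0.001, 0.0], [0.0, 0.001, -1.0]]
ft_force: [-0.1, 0.2, 1.1]
gripper_width: 0.0726
finger_force: 0.0
```

arm_command(
  rows=[0.85, 0.1, -0.28, 0, 0, 0.85, 0, 0, 0, 0, 0.85, 0, 0, 1.2, 0, 0.85, 0, 0, 1.0, 0, 0.85, 0, 0, 0.3, 0, 0.85, 0, 0, 0, 0, 0.85, 0, 0, 0, 0],
)

```text
clock: 9.48
tool_pos: [0.4225, 0.1221, 0.0043]
eef_rot: [[-0.0, 1.0, 0.0], [1.0, 0.0, 0.0], [0.0, 0.0, -1.0]]
ft_force: [-0.5, 0.2, 0.5]
gripper_width: 0.0726
finger_force: 0.0
```

arm_command(
  rows=[0.75, 0, 0.1, 0, 0, 0.6, 0, 0, 0, 0, 0.6, 0, 0, 0, 0, 0.6, 0, 0, 0, 0, 0.6, 0, 0, 0, 0],
  newtons=25,
)

```text
clock: 9.9
tool_pos: [0.4241, 0.1222, 0.0047]
eef_rot: [[-0.0, 1.0, 0.001], [1.0, 0.0, 0.0], [0.0, 0.001, -1.0]]
ft_force: [-2.5, -0.2, 5.4]
gripper_width: 0.0587
finger_force: 25.7
```

arm_command(
  rows=[0.6, 0, 0, -0.5, 0, 0.6, 0, 0, -1.5, 0, 0.6, 0, 0, -2, 0, 0.6, 0, 0, -2, 0, 0.6, 0, 0, -2, 0, 0.6, 0, 0, -2, 0, 0.6, 0, 0, 0, 0],
)

```text
clock: 10.48
tool_pos: [0.426, 0.1228, 0.1078]
eef_rot: [[-0.0, 1.0, 0.006], [1.0, 0.0, 0.002], [0.002, 0.006, -1.0]]
ft_force: [1.5, 0.6, -0.3]
gripper_width: 0.0586
finger_force: 27.4
```

arm_command(
  rows=[0.6, -1.5, 1.2, 0, 0, 0.6, -2.9, 2.1, 0, 0, 0.6, -2.9, 2.2, 0, 0, 0.6, -2.9, 2.2, 0, 0, 0.6, -2.9, 2.2, 0, 0, 0.6, -2.9, 2.2, 0, 0, 0.6, -2.9, 2.2, 0, 0, 0.6, -2.9, 2.2, 0, 0, 0.6, -2.9, 2.2, 0, 0, 0.6, -2.8, 2, 0, 0],
)

```text
clock: 11.32
tool_pos: [0.6311, -0.1548, 0.1033]
eef_rot: [[0.0, 1.0, -0.0], [1.0, -0.0, 0.0], [0.0, -0.0, -1.0]]
ft_force: [0.4, 0.2, -1.3]
gripper_width: 0.059
finger_force: 27.3
```

arm_command(
  rows=[0.6, 0, 0, 0, 0, 0.6, 0, 0, 0, 0, 0.6, 0, 0, 0, 0],
)

```text
clock: 11.57
tool_pos: [0.6294, -0.1527, 0.103]
eef_rot: [[0.0, 1.0, -0.002], [1.0, -0.0, 0.001], [0.001, -0.002, -1.0]]
ft_force: [0.8, 0.4, -0.2]
gripper_width: 0.0589
finger_force: 27.4
```

```bash
python3 - <<'E'
from h import *
s=telemetry.read_state();print(s["tool_pos"],s["gripper_width"],s["finger_force"])
w=grab("wrist","w5");print(proj(w,[.6306,-.153,.011]))
E
```

```text
[ 0.62942731 -0.15274784  0.10297108] 0.05892461859455538 27.388013005256653
[279.92212237 211.27366863]
```

View pics/w5.png

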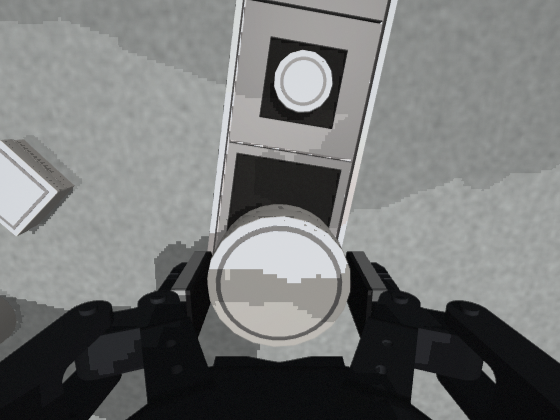

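Large dish held level (ring centred 280,283), large recess under it (286,190 upper edge). Lowering.

arm_command(
  rows=[0.6, 0, 0.1, 1.5, 0, 0.6, 0, 0, 2, 0, 0.6, 0, 0, 2, 0, 0.6, 0, 0, 1.5, 0, 0.6, 0, 0, 1, 0, 0.6, 0, 0, 0.5, 0, 0.6, 0, 0, 0, 0, 0.6, 0, 0, 0, 0, 0.6, 0, 0, 0, 0],
)

```text
clock: 12.37
tool_pos: [0.6322, -0.153, 0.02]
eef_rot: [[-0.0, 1.0, 0.002], [1.0, 0.0, -0.0], [-0.0, 0.002, -1.0]]
ft_force: [0.2, -0.8, -0.2]
gripper_width: 0.0584
finger_force: 27.4
```

arm_command(
  rows=[0.6, 0, -0.1, 0.3, 0, 0.6, 0, 0, 0.2, 0, 0.6, 0, 0, 0.1, 0, 0.6, 0, 0, 0.1, 0, 0.6, 0, 0, 0.05, 0, 0.6, 0, 0, 0, 0, 0.6, 0, 0, 0, 0],
)

```text
clock: 12.95
tool_pos: [0.6303, -0.1531, 0.0118]
eef_rot: [[0.0, 1.0, 0.0], [1.0, -0.0, -0.0], [-0.0, 0.0, -1.0]]
ft_force: [-2.2, 0.8, 5.4]
gripper_width: 0.0587
finger_force: 27.8
```

arm_command(
  rows=[0.72, 0, 0, 0, 0, 0.74, 0, 0, 0, 0, 0.78, 0, 0, 0, 0, 0.82, 0, 0, 0, 0, 0.85, 0, 0, 0, 0, 0.85, 0, 0, -1, 0, 0.85, 0, 0, -2, 0, 0.85, 0, 0, -3, 0, 0.85, 0, 0, -3, 0, 0.85, 0, 0, 0, 0],
)

```text
clock: 13.78
tool_pos: [0.6344, -0.154, 0.1086]
eef_rot: [[0.0, 1.0, 0.01], [1.0, 0.0, -0.002], [-0.002, 0.01, -1.0]]
ft_force: [1.9, -1.2, 0.4]
gripper_width: 0.0727
finger_force: 0.0
```

```bash
python3 - <<'E'
from h import *
s=telemetry.read_state();print(s["tool_pos"],s["gripper_width"],s["finger_force"])
w=grab("wrist","w6");print([np.round(np.hstack(o),1) for o in dishes(w,190,.029)])
E
```

```text
[ 0.63438726 -0.15399561  0.10861454] 0.07273431330650666 0.0
[array([ 271.5,  211.8,  630.7, -152.2,   54. ,   58.7]), array([  18.4,  188.2,  461.7, -135. ,   32.1,   57.9]), array([292.9,  78.9, 644.4, -66.2,  33.9,  34.1]), array([356.8, 112.6, 684. , -93.8,   4.8, 160.7]), array([221.3,  93.9, 598.1, -85.3,   5.4, 177.3])]
```

Large reads (0.631,−0.152), in place. Now to the medium dish at (0.385,0.2564).

arm_command(
  rows=[0.72, 2.9, -1.75, 0, 0, 0.72, 2.9, -1.75, 0, 0, 0.72, 2.9, -1.75, 0, 0, 0.72, 2.9, -1.75, 0, 0, 0.72, 2.9, -1.75, 0, 0, 0.72, 2.9, -1.75, 0, 0, 0.72, 2.9, -1.75, 0, 0],
)

```text
clock: 14.42
tool_pos: [0.5063, 0.0511, 0.101]
eef_rot: [[0.0, 1.0, -0.001], [1.0, -0.0, 0.0], [0.0, -0.001, -1.0]]
ft_force: [0.7, 0.1, 1.3]
gripper_width: 0.0616
finger_force: 0.0
```

arm_command(
  rows=[0.72, 2.9, -1.75, 0, 0, 0.72, 2.9, -1.75, 0, 0, 0.72, 2.9, -1.75, 0, 0, 0.72, 2.9, -1.75, 0, 0, 0.72, 2.9, -1.75, 0, 0, 0.72, 2.9, -1.75, 0, 0, 0.72, 2.9, -1.75, 0, 0, 0.72, 0, 0, 0, 0, 0.72, 0, 0, 0, 0, 0.72, 0, 0, 0, 0],
)

```text
clock: 15.25
tool_pos: [0.3852, 0.2527, 0.1011]
eef_rot: [[-0.001, 1.0, -0.0], [1.0, 0.001, -0.001], [-0.001, -0.0, -1.0]]
ft_force: [0.3, -0.2, -1.3]
gripper_width: 0.0612
finger_force: 0.0
```

```bash
python3 - <<'E'
from h import *
s=telemetry.read_state();print(s["tool_pos"],s["gripper_width"],s["finger_force"]);print(s["eef_rot"].round(3))
w=grab("wrist","w7");D=dishes(w,190,.022);print([np.round(np.hstack(o),1) for o in D])
E
```

```text
[0.38519114 0.2526514  0.10110804] 0.06121795560258208 0.0
[[-0.001  1.    -0.   ]
 [ 1.     0.001 -0.001]
 [-0.001 -0.    -1.   ]]
[array([277.7, 209.5, 385. , 256.6,  46. ,  46.1])]
```

View pics/w7.png

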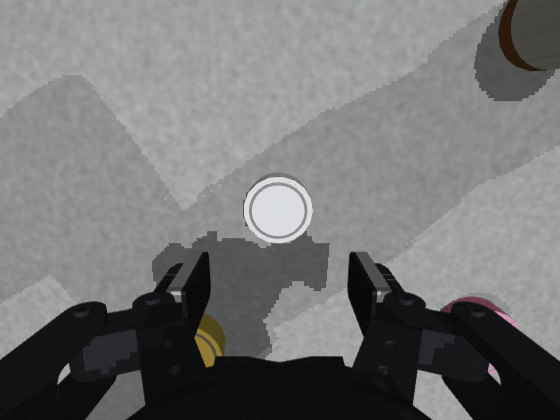

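Medium lid at (278,210) px → (0.385,0.2566), matching the higher view (so its top is at 22 mm).

arm_command(
  rows=[0.72, 0.4, 0, 2, 0, 0.72, 0, 0, 3, 0, 0.72, 0, 0, 2, 0, 0.72, 0, 0, 0, 0, 0.72, 0, 0, 0, 0, 0.72, 0, 0, 0, 0],
)

```text
clock: 15.8
tool_pos: [0.3863, 0.2566, 0.0322]
eef_rot: [[0.002, 1.0, 0.001], [1.0, -0.002, 0.0], [0.0, 0.001, -1.0]]
ft_force: [0.0, 0.2, 0.8]
gripper_width: 0.0613
finger_force: 0.0
```

arm_command(
  rows=[0.72, 0, -0.12, 1.2, 0, 0.72, 0, 0, 1.0, 0, 0.72, 0, 0, 0.4, 0, 0.72, 0, 0, 0, 0, 0.72, 0, 0, 0, 0, 0.72, 0, 0, 0, 0],
)

```text
clock: 16.3
tool_pos: [0.3844, 0.2572, 0.0058]
eef_rot: [[0.0, 1.0, 0.0], [1.0, -0.0, 0.0], [0.0, 0.0, -1.0]]
ft_force: [-0.3, 0.4, -0.4]
gripper_width: 0.0614
finger_force: 0.0
```

arm_command(
  rows=[0.62, 0, 0, 0, 0, 0.45, 0, 0, 0, 0, 0.45, 0, 0, 0, 0, 0.45, 0, 0, 0, 0, 0.45, 0, 0, 0, 0],
  newtons=25,
)

```text
clock: 16.72
tool_pos: [0.3845, 0.2573, 0.0059]
eef_rot: [[-0.0, 1.0, 0.001], [1.0, 0.0, 0.0], [0.0, 0.001, -1.0]]
ft_force: [-1.0, -0.8, 5.7]
gripper_width: 0.0469
finger_force: 25.1
```

arm_command(
  rows=[0.45, 0, 0, -0.5, 0, 0.45, 0, 0, -1.5, 0, 0.45, 0, 0, -2, 0, 0.45, 0, 0, -2, 0, 0.45, 0, 0, -2, 0, 0.45, 0, 0, -2, 0, 0.45, 0, 0, 0, 0],
)

```text
clock: 17.3
tool_pos: [0.3863, 0.2585, 0.1092]
eef_rot: [[-0.0, 1.0, 0.005], [1.0, 0.0, 0.003], [0.003, 0.005, -1.0]]
ft_force: [1.4, 1.1, 0.6]
gripper_width: 0.0467
finger_force: 25.9
```

arm_command(
  rows=[0.45, -2.3, 2.7, 0, 0, 0.45, -2.4, 2.8, 0, 0, 0.45, -2.4, 2.8, 0, 0, 0.45, -2.4, 2.8, 0, 0, 0.45, -2.4, 2.8, 0, 0, 0.45, -2.4, 2.8, 0, 0, 0.45, -2.4, 2.8, 0, 0, 0.45, -2.4, 2.8, 0, 0, 0.45, -2.4, 2.8, 0, 0, 0.45, -2.1, 2.4, 0, 0],
)

```text
clock: 18.13
tool_pos: [0.6604, 0.0191, 0.1045]
eef_rot: [[0.001, 1.0, -0.0], [1.0, -0.001, -0.0], [-0.0, -0.0, -1.0]]
ft_force: [0.7, 0.2, 0.6]
gripper_width: 0.0468
finger_force: 25.9
```

arm_command(
  rows=[0.45, 0, 0, 0, 0, 0.45, 0, 0, 0, 0, 0.45, 0, 0, 0, 0],
)

```text
clock: 18.38
tool_pos: [0.658, 0.0211, 0.1043]
eef_rot: [[0.0, 1.0, -0.002], [1.0, -0.0, 0.0], [0.0, -0.002, -1.0]]
ft_force: [-0.2, 0.4, 0.1]
gripper_width: 0.0468
finger_force: 26.0
```

```bash
python3 - <<'E'
from h import *
s=telemetry.read_state();print(s["tool_pos"],s["gripper_width"],s["finger_force"])
w=grab("wrist","w8")
E
```

```text
[0.65804848 0.02113946 0.10431073] 0.046849314097344136 26.0182124376297
```

View pics/w8.png

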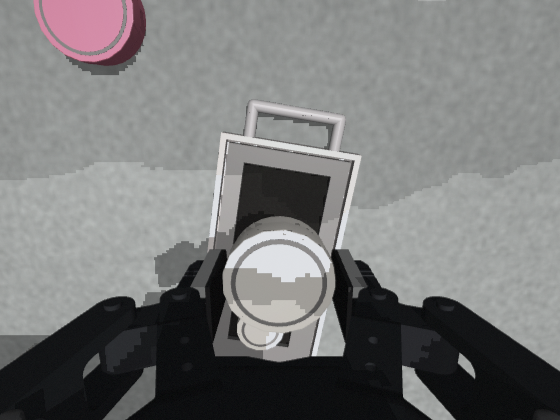

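Medium held level (ring centred 279,283), its recess below (upper edge at 287,170). Target release height 0.0059+0.007=0.013.

arm_command(
  rows=[0.45, 0, 0.1, 1.5, 0, 0.45, 0, 0, 2, 0, 0.45, 0, 0, 2, 0, 0.45, 0, 0, 1.5, 0, 0.45, 0, 0, 1, 0, 0.45, 0, 0, 0.4, 0, 0.45, 0, 0, 0, 0, 0.45, 0, 0, 0, 0, 0.45, 0, 0, 0, 0],
)

```text
clock: 19.18
tool_pos: [0.6609, 0.0213, 0.0226]
eef_rot: [[-0.0, 1.0, 0.002], [1.0, 0.0, 0.0], [0.0, 0.002, -1.0]]
ft_force: [-0.1, -0.7, -0.0]
gripper_width: 0.0471
finger_force: 26.0
```

arm_command(
  rows=[0.45, 0, -0.1, 0.3, 0, 0.45, 0, 0, 0.3, 0, 0.45, 0, 0, 0.15, 0, 0.45, 0, 0, 0.1, 0, 0.45, 0, 0, 0.07, 0, 0.45, 0, 0, 0.05, 0, 0.45, 0, 0, 0, 0, 0.45, 0, 0, 0, 0],
)

```text
clock: 19.85
tool_pos: [0.659, 0.0209, 0.013]
eef_rot: [[0.0, 1.0, 0.0], [1.0, -0.0, -0.0], [-0.0, 0.0, -1.0]]
ft_force: [-4.5, -0.8, 10.4]
gripper_width: 0.0466
finger_force: 26.9
```

arm_command(
  rows=[0.57, 0, 0, 0, 0, 0.6, 0, 0, 0, 0, 0.64, 0, 0, 0, 0, 0.68, 0, 0, 0, 0, 0.72, 0, 0, 0, 0, 0.72, 0, 0, -1, 0, 0.72, 0, 0, -2, 0, 0.8, 0, 0, -3, 0, 0.8, 0, 0, -4, 0, 0.8, 0, 0, -4, 0],
)

```text
clock: 20.68
tool_pos: [0.6581, 0.021, 0.1529]
eef_rot: [[0.0, 1.0, -0.002], [1.0, -0.0, -0.0], [-0.0, -0.002, -1.0]]
ft_force: [2.3, 0.4, 1.1]
gripper_width: 0.0684
finger_force: 0.0
```

arm_command(
  rows=[0.8, -2, -1, -4, 0, 0.8, -2, -1, -3, 0, 0.8, -2, 0, 0, 0, 0.8, -2, 0, 0, 0, 0.8, 0, 0, 0, 0, 0.8, 0, 0, 0, 0],
)

```text
clock: 21.18
tool_pos: [0.6399, -0.058, 0.2187]
eef_rot: [[0.002, 1.0, 0.001], [1.0, -0.002, 0.0], [0.0, 0.001, -1.0]]
ft_force: [0.2, -0.2, 0.1]
gripper_width: 0.0681
finger_force: 0.0
```

```bash
python3 - <<'E'
from h import *
s=telemetry.read_state();print(s["tool_pos"])
w=grab("wrist");b=grab("side");a=grab("scene");print([np.round(np.hstack(o),1) for o in dishes(w,190,.029)])
cv2.imwrite("pics/end.png",np.vstack([cv2.resize(w["color"],(400,300)),np.hstack([x[y:y+150,z:z+200] for x,y,z in((b["color"],160,290),(a["color"],200,160))])]))
E
```

```text
[ 0.63994568 -0.05797204  0.21872488]
[array([  98.9,  252.2,  449.8, -131.3,   53.3,   54.2]), array([ 546.7,  319. ,  941.4, -212.1,   28.7,  239.8]), array([282.4, 191.9, 644.3, -66. ,  33.4,  33.7]), array([298.7, 102.3, 659.5,  20.1,  45.4,  45.7]), array([289.7, 155.7, 649.3, -47.9,  97. , 317.2])]
```

View pics/end.png

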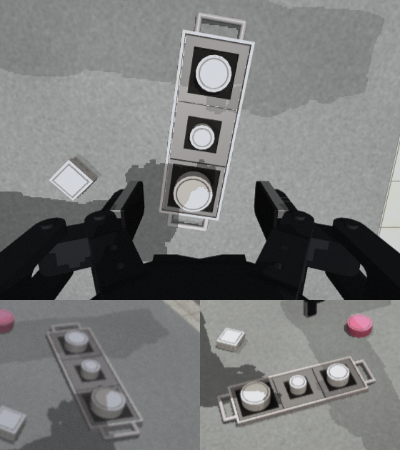

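All three dishes lie flat and centred in their recesses (medium 213,73; small 202,136; large 192,192 in the picture), and the square dish has not moved.

```bash
python3 -c "
from workcell import workorder; print(workorder.sign_off())"
```

```text
the job is handed in; nothing more can be done
None
```

The large, medium and small lidded dishes are each set flat in their own insert, the square dish, open dish and bottle were left alone, and I handed the job in after about 21 s of the 83 s allowed.

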